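# Click two stop sleeves onto a tile gauge bar

### The arm

A 6-joint arm with a two-finger parallel gripper is mounted at the origin on the work surface; the furniture and walls round the work are solid. World frame = base frame: x ahead of the robot, y to its left, z up, the work surface at z = 0. Lengths are in m, angles in rad, forces in N, time in s.
With the tool pointing down it reaches from about 0.325 to 0.775 m from the base axis. Payload 5.5 kg.
Tool frame: the origin (TCP) lies midway between the tips of the shut fingers; the grasp point (between the pads) lies 19 mm behind it; z points along the fingers, y is the line along which they close (so a half turn about z gives the same grasp; the last joint's range is limited). The gripper opens to 88 mm and grips with 3 to 60 N. Pads are 20 mm wide; open, the fingers measure 115 mm over their backs; the gripper's body (75 mm by 178 mm) begins 61 mm behind the grasp point.
Start: joints at [1.055, 0.091, 1.231, -0, 1.82, -0.057], TCP at [0.266, 0.538, 0.223] pointing down, gripper open.
Joint ranges: [-2.87, 2.87], [-0.86, 2.18], [0.17, 2.46], [-1.51, 4.65], [0.06, 2.69], [-2.65, 2.65]. Speed limits (rad/s): [2.57, 2.57, 3.01, 3.14, 3.14, 3.14].

### API

Orientations are given as a 3x3 rotation matrix whose columns are the frame's x, y, z axes.
In Python, from cell import arm, imaging, hand_in gives the robot as it stands.
- The arm moves only by the tool servo_tool, never from a script. Its argument "motion" is a list of rows, each a list of 3 entries, a list of its own where there are three numbers: the shift along the tool's x, y, z in m, then the turn, a rotation vector about the tool's x, y, z in rad, then the finger opening in m, from 0 to 0.0878. In form: [[[dx, dy, dz], [ax, ay, az], fingers], ...]. A call has 1 to 20 rows; each row is the pose to reach, as a shift and turn from the pose commanded when the call began, along the tool's axes at that moment; what a row does not reach only later rows make up. A row lasts 1/12 s, in which the tool goes at most 41.7 mm and 7.16 degrees, less where a joint would pass 70% of its speed; a pose out of reach is approached as far as the arm can. A call with a gripper value outside its range is refused whole. The fingers move at their own pace and stop on an object; the grip force is fixed at half the most. Time passes only in rows, so rows that repeat a pose let the fingers close. It gives the time, the measured TCP pose, the force, the opening and the grip force at its end, in the units of the state.
- arm.get_obs(): the state, without advancing time (a new reading comes with each control period).
- imaging.read_camera(name): name is "scene" or "top"; returns a dict with "image" (384x512x3 uint8, blue, green, red), "range_z" (384x512 float32, m along the optical axis (not along the pixel's ray), 0 where there is no reading), "camera_matrix" (3x3 intrinsics, pixels), "rvec" (rotation vector, rad) and "tvec" (3), from world to camera coordinates, as OpenCV has them. Camera axes: x right, y down, z forward; pixel columns grow to the right and rows downward; lengths in m; the calibration is good to about 2 mm. A picture is of the moment at which its call begins.
- hand_in(): hands the job in; it is judged then, once.
The state is a dict: "time": time; "qpos": joint angles; "qd": joint speeds; "joint_efforts": joint torques, N m; "tcp_pos": TCP position; "eef_rot": TCP orientation; "force": force on the tool from outside, world axes, zero at the start; "ft_torque": the same for the moment, N m; "grip_width": finger opening in m; "grasp_force": force on a finger pad.
Only numpy, scipy, OpenCV 4.12 (cv2) and the standard library are available. Lean on these libraries where they do the work, as an engineer would, in place of code of your own. Each camera call takes 0.05 s, during which the arm holds its last target. There are 200 camera calls.

### The job

Fit the two stop sleeves that have a click hole onto the bar of the tile gauge: first slide the long one on, past the outer spring button, until the inner button snaps up into its hole; then slide the short one on until the outer button snaps up into its hole. Let go of both, and leave the plain sleeve without a hole, the tea glass and the bottle standing where they are.

Things in the scene. Friction and masses are not known exactly. Their poses are not given: they have to be found in the camera images.
- gauge_stand: fixed stand: base plate 110 x 96 x 12 mm, grey upright 40 (x) x 56 x 110 mm high, and a level 30 x 30 mm square steel bar sticking out along the stand's -x, axis 85 mm above the bench, from the upright's face at x = -20 mm to the tip at x = -195 mm; two sprung buttons on top, inner at x = -65, outer at x = -143 mm. Origin: on the bench under the middle of the upright; z up
- bar_tip (a point): middle of the bar's free end, 85 mm above the bench; the last 22 mm of the bar taper from 30 to 16 mm square as a lead-in
- inner_seat (a point): point on the bar's top face (100 mm above the bench) at the inner button, nearest the upright. The long sleeve's middle belongs here: its end is then 3 mm short of the upright. A released sleeve drops 1.5 mm and hangs on the bar, its origin 60.5 mm above the bench
- outer_seat (a point): point on the bar's top face (100 mm above the bench) at the outer button, nearest the tip. The short sleeve's middle belongs here, leaving a 6 mm gap to the long sleeve
- inner_button (a joint): inner spring button, a smooth dome of 10 mm radius that stands 5 mm out of the bar's top: 0 = up, grows to 0.005 as it is pressed in (m); spring 6 N when up, 11 N when in; riding a sleeve's edge over it, or out of a click hole again, takes a push of roughly 5 to 12 N along the bar
- outer_button (a joint): outer spring button, the same as the inner one
- long_sleeve: open-ended square aluminium tube, 84 mm long, 46 x 46 mm outside, 33 x 33 mm bore, about 0.3 kg, lying on the bench with its bore level; a 21 x 21 mm click hole is cut through the middle of its 6.5 mm top wall. Origin: centre of its underside; x along the bore, z up; bore axis 23 mm above the origin. Both ends are alike. Best gripped across its upright sides at mid length
- short_sleeve: open-ended square aluminium tube, 60 mm long, 46 x 46 mm outside, 33 x 33 mm bore, about 0.22 kg, lying on the bench with its bore level; a 21 x 21 mm click hole is cut through the middle of its 6.5 mm top wall. Origin: centre of its underside; x along the bore, z up; bore axis 23 mm above the origin. Both ends are alike. Best gripped across its upright sides at mid length
- plain_sleeve: open-ended square aluminium tube, 60 mm long, 46 x 46 mm outside, 33 x 33 mm bore, about 0.22 kg, lying on the bench with its bore level; its top is plain, with no hole: it would never lock, so it is to be left alone. Origin: centre of its underside; x along the bore, z up; bore axis 23 mm above the origin. Both ends are alike
- tea_glass: empty waisted tea glass, 61 mm across, 85 mm high, standing to the left of the bar near the upright; origin: centre of its foot; to be left standing
- tool_chest: closed wooden chest, fixed, about 250 (x) x 375 mm in plan and 220 mm high, its front standing some 60 to 120 mm behind the row of three sleeves; an obstacle only. Origin: on the bench under its middle
- oil_bottle: white squeeze bottle with a red cap, 54 mm across, 158 mm high, standing behind the upright; origin: centre of its foot; to be left standing
Things that resemble listed ones, but are neither listed nor needed, are in the scene too. Leave any orange look-alike of the short_sleeve alone.

How it is judged:
On the way, in this order (a step that is already met when the one before it is completed fails the run):
1. the long sleeve is on the bar with the inner button up in its hole (x of long_sleeve in the frame of gauge_stand between -0.069 and -0.061 m and y of long_sleeve in the frame of gauge_stand between -0.006 and 0.006 m and z of long_sleeve in the frame of gauge_stand between 0.055 and 0.068 m and angle between the x axis of long_sleeve and the x axis of gauge_stand, either way round below 0.12 rad and value of joint inner_button below 0.0015 m), for 0.2 s.
2. the short sleeve is on the bar with the outer button up in its hole, the long one still locked (all of step 1 and x of short_sleeve in the frame of gauge_stand between -0.147 and -0.139 m and y of short_sleeve in the frame of gauge_stand between -0.006 and 0.006 m and z of short_sleeve in the frame of gauge_stand between 0.055 and 0.068 m and angle between the x axis of short_sleeve and the x axis of gauge_stand, either way round below 0.12 rad and value of joint outer_button below 0.0015 m), for 0.2 s.
At the end, for the whole second after the job is handed in: Both holed sleeves rest on the bar, in line with it (0.12 rad), long on the inner and short on the outer button, middles within 4 mm of the button along the bar, buttons up (pressed under 1.5 mm); plain sleeve, glass and bottle within 30 mm of their start, glass and bottle upright (0.3 rad) (all of step 2 and linear speed of each of long_sleeve, short_sleeve below 0.02 m/s and distance of each of plain_sleeve, tea_glass, oil_bottle from where it was at the start of the episode below 0.03 m and angle between each of tea_glass, oil_bottle's own z axis and vertical below 0.3 rad); the robot touches nothing.
It fails at once if the tea glass or the bottle is tipped over (angle between any of tea_glass, oil_bottle's own z axis and vertical above 0.6 rad).
It fails at once if the plain sleeve is moved away (distance of plain_sleeve from where it was at the start of the episode above 0.05 m).
It also fails if it takes over 72 s, if anything falls off the work surface, if the arm or the gripper's body presses on something with over 40 N, if the wrist force passes 120 N, or if a joint passes its speed limit or range.

## Working session

There is one attempt and no reset: what is moved stays moved. The work goes in short steps, Python scripts to look and compute and a tool call to move; the robot and the scene stay as the last step left them, time stands still between calls to the robot, and variables do not carry over. Pictures are saved under pics/ and viewed, at most 10 in all, crops included, and the job is handed in when it is done.

Besides the shell and the picture viewer there is one more tool, called as name([rows], argument=value, ...), one row to a line, values as JSON. servo_tool: Moves the arm, as the interface text tells. Its arguments: {"type":"object","properties":{"motion":{"type":"array"}},"required":["motion"]}

```bash
mkdir -p pics; ls; cat > h.py <<'E'
import numpy as np, cv2
from cell import arm, imaging, hand_in
def cam(n):
    d=imaging.read_camera(n); R=cv2.Rodrigues(np.array(d["rvec"],float))[0]; t=np.array(d["tvec"],float).reshape(3)
    v,u=np.mgrid[0:384,0:512]; K=np.array(d["camera_matrix"])
    ray=np.stack([(u-K[0,2])/K[0,0],(v-K[1,2])/K[1,1],np.ones_like(u,float)],-1)
    P=(ray*d["range_z"][...,None]-t)@R   # world points
    C=-R.T@t
    return d["image"],P,d["range_z"]>0,ray@R,C
E
python3 - <<'E'
from h import *
for n in("scene","top"):
    im,P,ok,r,C=cam(n); cv2.imwrite(f"pics/{n}0.png",im); np.savez(f"{n}0.npz",im=im,P=P,ok=ok,r=r,C=C); print(n,C)
o=arm.get_obs(); print(o["time"],o["tcp_pos"],o["eef_rot"],o["force"],o["grip_width"])
E
```

```text
pics
scene [ 0.09137985 -0.67369361  0.75232301]
top [0.42607109 0.14565987 1.46547487]
0.1 [0.26560399 0.53771697 0.22165232] [[-8.96589237e-01  4.42862333e-01 -8.32889539e-04]
 [ 4.42863108e-01  8.96587999e-01 -1.49264418e-03]
 [ 8.57228794e-05 -1.70714476e-03 -9.99998539e-01]] [ 0.10513803 -0.23435911 -0.09342694] 0.08783893504062192
```

View pics/scene0.png

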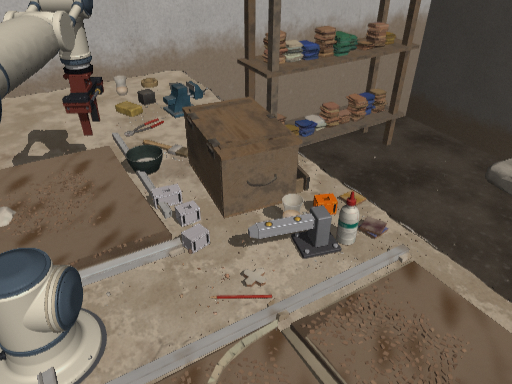

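View pics/top0.png

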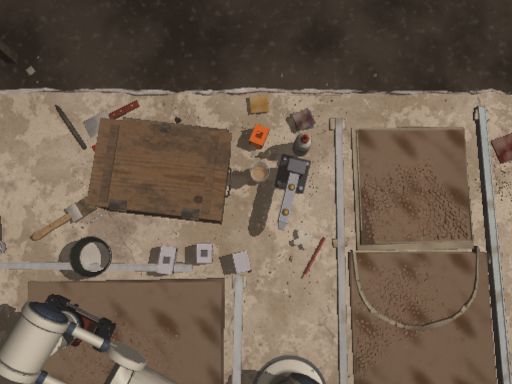

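The scene picture shows three sleeves in a row at about (166,195), (186,213) and (196,237). The gauge is at (310,230), the glass at (292,203), the bottle at (348,222) and the orange look-alike at (325,203).

In the top picture, these could be taken for the holed sleeves:
- (167,260): longer tube with a hole, likely the long sleeve.
- (203,253): short tube with a hole, likely the short sleeve.
- (241,262): no hole visible, likely the plain sleeve.
- (260,136): orange look-alike, to be left alone.

Next I'll check these in a close crop and measure.

```bash
python3 - <<'E'
from h import *
z=np.load("top0.npz"); im,P,ok,r,C=[z[k] for k in("im","P","ok","r","C")]
a=cv2.resize(im[235:285,145:265],None,fx=6,fy=6,interpolation=cv2.INTER_CUBIC)
b=cv2.resize(im[125:235,230:320],None,fx=4,fy=4,interpolation=cv2.INTER_CUBIC)
c=np.zeros((600,720,3),np.uint8); c[:300]=a; b=b[:, :]; b=cv2.resize(b,(245,300)); c[300:,:245]=b
s=np.load("scene0.npz")["im"][175:255,145:225]; c[300:,260:560]=cv2.resize(s,(300,300),interpolation=cv2.INTER_CUBIC)
cv2.imwrite("pics/crop0.png",c)
Z=P[...,2]
for n,(u,v) in dict(bench=(240,300),long=(160,250),long2=(168,272),short=(197,246),plain=(241,262),chest=(150,160),bar=(287,205),upr=(292,172),glass=(260,173)).items(): print(n,P[v,u].round(3),ok[v,u])
# sleeves: top faces z 0.036..0.056
def rect(m,h,name):
    n,l,st,ce=cv2.connectedComponentsWithStats(m.astype(np.uint8))
    for i in range(1,n):
        if st[i,4]<60: continue
        cs=cv2.findContours((l==i).astype(np.uint8),cv2.RETR_EXTERNAL,cv2.CHAIN_APPROX_NONE)[0]
        px=cs[0][:,0]; ry=r[px[:,1],px[:,0]]; w=C+ry*((h-C[2])/ry[:,2:])
        q=cv2.minAreaRect((w[:,:2]*1000).astype(np.float32)); print(name,ce[i].round(1),st[i,4],"ctr",np.round(q[0],1),"size",np.round(q[1],1),"ang",round(q[2],1), "zmed",np.median(Z[l==i]).round(4))
box=np.zeros(Z.shape,bool); box[235:290,145:265]=1
rect(box&(abs(Z-.046)<.008),.046,"sl")
box[:]=0; box[125:240,235:320]=1
for lo,hi,h in((.07,.095,.085),(.095,.108,.1),(.108,.116,.11),(.14,.17,.158)): rect(box&(Z>lo)&(Z<hi),h,f"g{h}")
E
```

```text
bench [0.286 0.148 0.024] True
long [0.439 0.401 0.001] True
long2 [0.372 0.368 0.042] True
short [0.451 0.28  0.045] True
plain [0.401 0.145 0.052] True
chest [0.685 0.397 0.212] True
bar [0.57  0.007 0.104] True
upr [ 0.67  -0.01   0.102] True
glass [0.681 0.083 0.028] True
sl [204.  253.6] 250 ctr [427.7 258.2] size [58.1 42.9] ang 0.3 zmed 0.046
sl [166.3 260. ] 380 ctr [408.5 372.6] size [46.9 83.4] ang 81.6 zmed 0.0456
sl [241.2 261.9] 297 ctr [401.8 144.2] size [59.5 45.8] ang 13.5 zmed 0.046
g0.085 [259.7 169.2] 105 ctr [678.2  87.3] size [58.2 59.1] ang 89.6 zmed 0.0801
g0.1 [303.2 142.7] 103 ctr [765.2 -47.4] size [46.  47.2] ang 88.8 zmed 0.1031
g0.1 [289.5 194.6] 584 ctr [606.7  -1.9] size [ 56.5 203.4] ang 74.9 zmed 0.1005
g0.11 [295.8 165.9] 143 ctr [686.9 -22.3] size [54.  39.3] ang 74.3 zmed 0.11
```

View pics/crop0.png

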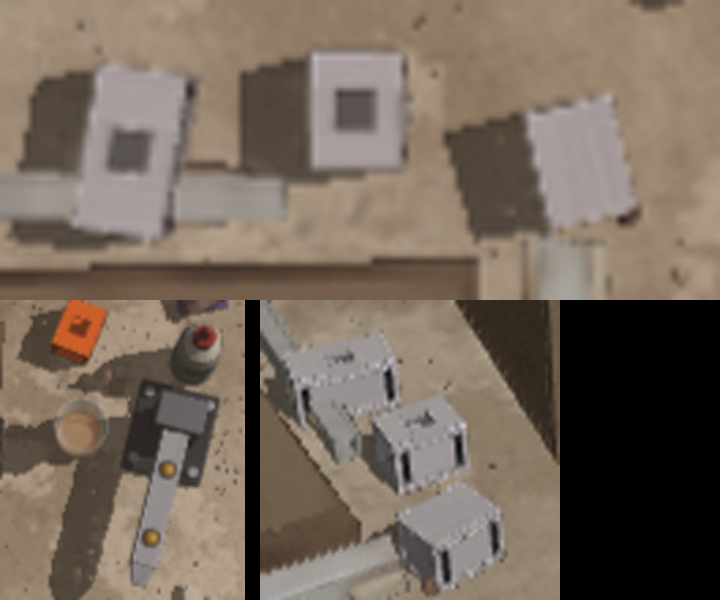

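The crop confirms it. The long sleeve with a hole is at (167,260) in the top view, the short one with a hole is at (203,253), and the plain one at (241,262) has no hole. The buttons show as yellow dots on the bar. Next I'll refine the gauge axis and check the strip heights.

```bash
cat > gauge.py <<'E'
from h import *
def fitline(p):
    vx,vy,x0,y0=cv2.fitLine(p.astype(np.float32),cv2.DIST_HUBER,0,.01,.01).ravel(); 
    if vx<0: vx,vy=-vx,-vy
    return np.array([x0,y0]),np.array([vx,vy])
if __name__=="__main__":
    for n in("top","scene"):
        z=np.load(n+"0.npz"); im,P,ok,r,C=[z[k] for k in("im","P","ok","r","C")]
        def onto(u,v,h):
            u0,v0=int(u),int(v); a,b=u-u0,v-v0
            ry=r[v0,u0]*(1-a)*(1-b)+r[v0,u0+1]*a*(1-b)+r[v0+1,u0]*(1-a)*b+r[v0+1,u0+1]*a*b
            return (C+ry*(h-C[2])/ry[2])[:2]
        near=(abs(P[...,0]-.6)<.14)&(abs(P[...,1])<.08)
        hsv=cv2.cvtColor(im,cv2.COLOR_BGR2HSV)
        y=near&(hsv[...,1]>110)&(hsv[...,2]>90)&(P[...,2]>.08)
        nn,l,st,ce=cv2.connectedComponentsWithStats(y.astype(np.uint8),connectivity=8)
        for i in range(1,nn):
            if st[i,4]>3: print(n,"button",ce[i].round(1),st[i,4],(onto(*ce[i],.103)*1000).round(1))
        bar=near&(P[...,2]>.094)&(P[...,2]<.108)
        if n=="top":
            c=[]
            for v in range(188,216):
                us=np.where(bar[v,270:305])[0]+270
                if len(us): c.append(onto(us.mean(),v,.1)); 
            c=np.array(c); o,d=fitline(c); print("bar axis",(o*1000).round(1),d.round(4),np.degrees(np.arctan2(d[1],d[0])), "at x=.687 y",o[1]+d[1]/d[0]*(.687-o[0]))
            vs,us=np.where(bar&(np.arange(384)[:,None]>210)); print("tip rows",vs.max(),us[vs==vs.max()],P[vs.max(),us[vs==vs.max()]].round(3))
            for v in (215,220,224,226,228): print(v,[(u,P[v,u,2].round(3)) for u in range(274,292,2)])
            for u,v in((130,267),(178,267),(186,267),(195,267),(152,267),(238,280),(238,272),(130,285),(210,285),(170,283)): print("strip",u,v,P[v,u].round(3))
    
E
python3 gauge.py
```

```text
top button [291.5 186.8] 18 [624.9  -7.7]
top button [285.2 211.9] 21 [549.3  12.6]
bar axis [581.4   4.6] [ 0.9642 -0.265 ] -15.368543 at x=.687 y -0.024463931
tip rows 229 [281] [[0.499 0.026 0.099]]
215 [(274, np.float64(0.002)), (276, np.float64(-0.002)), (278, np.float64(0.001)), (280, np.float64(0.094)), (282, np.float64(0.1)), (284, np.float64(0.107)), (286, np.float64(0.101)), (288, np.float64(0.102)), (290, np.float64(0.002))]
220 [(274, np.float64(0.006)), (276, np.float64(0.001)), (278, np.float64(0.102)), (280, np.float64(0.105)), (282, np.float64(0.101)), (284, np.float64(0.098)), (286, np.float64(0.109)), (288, np.float64(0.1)), (290, np.float64(-0.003))]
224 [(274, np.float64(-0.001)), (276, np.float64(0.003)), (278, np.float64(0.09)), (280, np.float64(0.1)), (282, np.float64(0.1)), (284, np.float64(0.1)), (286, np.float64(0.095)), (288, np.float64(-0.001)), (290, np.float64(0.003))]
226 [(274, np.float64(0.003)), (276, np.float64(0.006)), (278, np.float64(0.088)), (280, np.float64(0.095)), (282, np.float64(0.091)), (284, np.float64(0.095)), (286, np.float64(-0.001)), (288, np.float64(-0.004)), (290, np.float64(-0.004))]
228 [(274, np.float64(0.002)), (276, np.float64(0.005)), (278, np.float64(0.092)), (280, np.float64(0.09)), (282, np.float64(0.089)), (284, np.float64(0.095)), (286, np.float64(-0.006)), (288, np.float64(0.002)), (290, np.float64(-0.004))]
strip 130 267 [0.388 0.487 0.027]
strip 178 267 [0.387 0.341 0.019]
strip 186 267 [0.386 0.316 0.018]
strip 195 267 [ 0.386  0.29  -0.006]
strip 152 267 [0.387 0.42  0.024]
strip 238 280 [0.346 0.154 0.029]
strip 238 272 [0.371 0.154 0.047]
strip 130 285 [0.334 0.483 0.038]
strip 210 285 [0.332 0.24  0.029]
strip 170 283 [0.339 0.362 0.033]
scene button [297.4 218.4] 19 [623.7  -9.4]
scene button [268.3 223.6] 20 [548.   10.9]
```

servo_tool([
  [[-0.035,-0.014,0.0],[0,0,-0.1],0.0878],
  [[-0.07,-0.028,0.01],[0,0,-0.2],0.0878],
  [[-0.105,-0.042,0.03],[0,0,-0.312],0.0878],
  [[-0.14,-0.056,0.05],[0,0,-0.312],0.0878],
  [[-0.175,-0.07,0.08],[0,0,-0.312],0.0878],
  [[-0.205,-0.084,0.1],[0,0,-0.312],0.0878],
  [[-0.205,-0.084,0.12],[0,0,-0.312],0.0878],
  [[-0.205,-0.084,0.12],[0,0,-0.312],0.0878],
  [[-0.205,-0.084,0.12],[0,0,-0.312],0.0878],
])

```text
time: 0.85
tcp_pos: [0.4116, 0.3711, 0.1012]
eef_rot: [[-0.989, 0.147, -0.003], [0.147, 0.989, -0.002], [0.003, -0.002, -1.0]]
force: [-1.0, -0.0, 0.2]
grip_width: 0.0878
grasp_force: 0.0
```

servo_tool([
  [[0,-0.001,0.02],[0,0,0],0.0878],
  [[0,-0.001,0.045],[0,0,0],0.0878],
  [[0,-0.001,0.065],[0,0,0],0.0878],
  [[0,-0.001,0.08],[0,0,0],0.0878],
  [[0,-0.001,0.088],[0,0,0],0.0878],
  [[0,-0.001,0.091],[0,0,0],0.0878],
  [[0,-0.001,0.091],[0,0,0],0.0878],
])

```text
time: 1.43
tcp_pos: [0.412, 0.3719, 0.0125]
eef_rot: [[-0.989, 0.145, 0.001], [0.145, 0.989, 0.001], [-0.0, 0.001, -1.0]]
force: [0.1, 0.1, 0.2]
grip_width: 0.0879
grasp_force: 0.0
```

servo_tool([
  [[0,0,0],[0,0,0],0.06],
  [[0,0,0],[0,0,0],0.05],
  [[0,0,0],[0,0,0],0.04],
  [[0,0,0],[0,0,0],0.035],
  [[0,0,0],[0,0,0],0.035],
  [[0,0,0],[0,0,0],0.035],
  [[0,0,0],[0,0,0],0.035],
  [[0,0,0],[0,0,0],0.035],
])

```text
time: 2.1
tcp_pos: [0.4123, 0.3711, 0.0119]
eef_rot: [[-0.989, 0.146, 0.0], [0.146, 0.989, 0.001], [-0.0, 0.001, -1.0]]
force: [-0.1, 1.8, 0.6]
grip_width: 0.0456
grasp_force: 30.0
```

servo_tool([
  [[0,0,-0.02],[0,0,0],0.035],
  [[0,0,-0.05],[0,0,0],0.035],
  [[0,0,-0.08],[0,0,0],0.035],
  [[0,0,-0.095],[0,0,0],0.035],
  [[-0.005,-0.02,-0.095],[0,0,0.02],0.035],
  [[-0.011,-0.05,-0.095],[0,0,0.05],0.035],
  [[-0.018,-0.085,-0.095],[0,0,0.08],0.035],
  [[-0.027,-0.12,-0.095],[0,0,0.119],0.035],
  [[-0.035,-0.155,-0.095],[0,0,0.119],0.035],
  [[-0.042,-0.19,-0.095],[0,0,0.119],0.035],
  [[-0.05,-0.225,-0.095],[0,0,0.119],0.035],
  [[-0.057,-0.26,-0.095],[0,0,0.119],0.035],
  [[-0.064,-0.29,-0.095],[0,0,0.119],0.035],
  [[-0.069,-0.312,-0.095],[0,0,0.119],0.035],
  [[-0.07,-0.32,-0.09],[0,0,0.119],0.035],
  [[-0.07,-0.32,-0.075],[0,0,0.119],0.035],
  [[-0.07,-0.32,-0.065],[0,0,0.119],0.035],
  [[-0.07,-0.32,-0.062],[0,0,0.119],0.035],
  [[-0.07,-0.32,-0.062],[0,0,0.119],0.035],
  [[-0.07,-0.32,-0.062],[0,0,0.119],0.035],
])

```text
time: 3.77
tcp_pos: [0.4343, 0.0447, 0.0733]
eef_rot: [[-0.965, 0.262, -0.001], [0.262, 0.965, 0.0], [0.001, -0.0, -1.0]]
force: [0.8, -0.3, -4.2]
grip_width: 0.0461
grasp_force: 30.0
```

```bash
python3 - <<'E'
from h import *
a=cam("top")[0]; b=cam("scene")[0]
c=np.zeros((440,800,3),np.uint8)
c[:,:400]=cv2.resize(a[150:260,230:330],(400,440),interpolation=cv2.INTER_CUBIC)
c[:,400:]=cv2.resize(b[160:270,200:300],(400,440),interpolation=cv2.INTER_CUBIC)
cv2.imwrite("pics/pre1.png",c)
o=arm.get_obs(); print(o["tcp_pos"],o["eef_rot"].round(4),o["force"],o["qpos"].round(2))
E
```

```text
[0.43491917 0.04462722 0.07423088] [[-9.652e-01  2.617e-01  8.000e-04]
 [ 2.617e-01  9.652e-01  1.000e-04]
 [-7.000e-04  3.000e-04 -1.000e+00]] [ 0.82372842 -0.64862095 -4.01400773] [ 0.02 -0.34  1.89  0.    1.59 -1.28]
```

View pics/pre1.png

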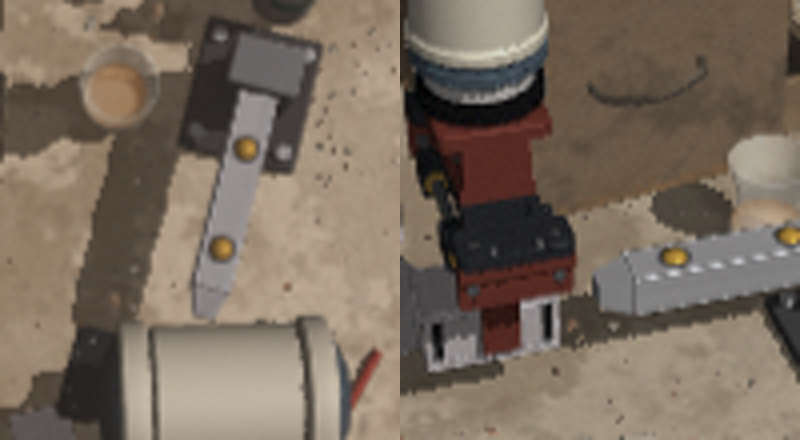

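The sleeve is held in line with the bar. Its far end is at crop pixel (545,325) and the bar tip at (600,280). It looks a little low, so I'll check its height and lateral fit by depth.

```bash
python3 - <<'E'
from h import *
im,P,ok,r,C=cam("scene")
o=np.array([.6869,-.0244]); d=np.array([.965,-.262]); n=np.array([.262,.965])
xs=(P[...,:2]-o)@d; ys=(P[...,:2]-o)@n; z=P[...,2]
hsv=cv2.cvtColor(im,cv2.COLOR_BGR2HSV)
m=ok&(xs<-.205)&(xs>-.33)&(abs(ys)<.032)&(z>.025)&(z<.09)&(hsv[...,1]<50)
print("sleeve px",m.sum(),"xs",np.percentile(xs[m],[1,50,99]).round(4),"z",np.percentile(z[m],[1,5,50,95,99]).round(4),"ys",np.percentile(ys[m],[5,25,50,95]).round(4))
b=ok&(xs>-.17)&(xs<-.09)&(abs(ys)<.03)&(z>.05)&(z<.12)
print("bar z",np.percentile(z[b],[1,5,50,95,99]).round(4),"ys",np.percentile(ys[b],[2,5,50,95,98]).round(4))
f=m&(ys<-.018)
v,u=np.where(f)
for k in range(u.min(),u.max()+1,3):
    s=(u==k); print(k,v[s].min(),v[s].max(),P[v[s].max(),k].round(4),P[v[s].min(),k].round(4))
side=b&(ys<-.01)&(z<.095)
v,u=np.where(side)
for k in range(u.min(),u.max()+1,6):
    s=(u==k)
    if s.any(): print("bar",k,v[s].min(),v[s].max(),P[v[s].max(),k].round(4),P[v[s].min(),k].round(4))
E
```

```text
sleeve px 247 xs [-0.3072 -0.2792 -0.2246] z [0.0623 0.0634 0.075  0.0885 0.0897] ys [-0.0237 -0.0223 -0.0214  0.0142]
bar z [0.0698 0.0728 0.0967 0.1016 0.1033] ys [-0.0166 -0.016  -0.0126  0.0116  0.0142]
206 245 248 [0.385  0.0357 0.0775] [0.3856 0.0356 0.0869]
209 245 252 [0.391  0.0336 0.0633] [0.3922 0.0328 0.086 ]
212 244 251 [0.3983 0.0317 0.0647] [0.3987 0.0294 0.0888]
215 244 251 [0.4047 0.0282 0.0644] [0.4074 0.0313 0.0835]
218 242 250 [0.4131 0.0285 0.0636] [0.4142 0.0281 0.0892]
221 249 250 [0.4201 0.0261 0.0622] [0.4205 0.0266 0.0648]
224 248 249 [0.4276 0.0244 0.0633] [0.4274 0.0237 0.0672]
227 248 248 [0.4342 0.021  0.0661] [0.4342 0.021  0.0661]
230 240 248 [0.4418 0.0195 0.0638] [0.443  0.0202 0.0886]
233 239 247 [0.4483 0.0157 0.067 ] [0.4508 0.0191 0.0893]
236 239 247 [0.4565 0.0154 0.0634] [0.4586 0.0182 0.0864]
239 239 246 [0.464  0.0136 0.0647] [0.4652 0.0148 0.086 ]
bar 260 231 238 [0.5204 0.0055 0.0719] [0.5207 0.0063 0.0939]
bar 266 231 237 [0.5361 0.0019 0.0709] [0.5361 0.0026 0.09  ]
bar 272 229 236 [ 0.5517 -0.002   0.0703] [ 0.5502 -0.0031  0.0945]
bar 278 228 234 [ 0.5674 -0.0058  0.0729] [ 0.5655 -0.0074  0.0944]
bar 284 227 233 [ 0.582  -0.0116  0.074 ] [ 0.5815 -0.0108  0.0933]
```

servo_tool([
  [[-0.01,0,0],[0,0,0],0.035],
  [[-0.02,0,0],[0,0,0],0.035],
  [[-0.026,0,0],[0,0,0],0.035],
  [[-0.03,0,0],[0,0,0],0.035],
  [[-0.034,0,0],[0,0,0],0.035],
  [[-0.038,0,0],[0,0,0],0.035],
  [[-0.042,0,0],[0,0,0],0.035],
  [[-0.046,0,0],[0,0,0],0.035],
  [[-0.05,0,0],[0,0,0],0.035],
  [[-0.054,0,0],[0,0,0],0.035],
  [[-0.058,0,0],[0,0,0],0.035],
  [[-0.062,0,0],[0,0,0],0.035],
  [[-0.066,0,0],[0,0,0],0.035],
  [[-0.07,0,0],[0,0,0],0.035],
  [[-0.07,0,0],[0,0,0],0.035],
])

```text
time: 5.17
tcp_pos: [0.5028, 0.0255, 0.0736]
eef_rot: [[-0.965, 0.263, 0.0], [0.263, 0.965, -0.0], [-0.0, -0.0, -1.0]]
force: [-0.2, -0.9, -4.3]
grip_width: 0.0455
grasp_force: 30.0
```

servo_tool([
  [[-0.004,0,0],[0,0,0],0.035],
  [[-0.008,0,0],[0,0,0],0.035],
  [[-0.012,0,0],[0,0,0],0.035],
  [[-0.016,0,0],[0,0,0],0.035],
  [[-0.02,0,0],[0,0,0],0.035],
  [[-0.025,0,0],[0,0,0],0.035],
  [[-0.03,0,0],[0,0,0],0.035],
  [[-0.035,0,0],[0,0,0],0.035],
  [[-0.04,0,0],[0,0,0],0.035],
  [[-0.045,0,0],[0,0,0],0.035],
  [[-0.045,0,0],[0,0,0],0.035],
])

```text
time: 6.08
tcp_pos: [0.5476, 0.0131, 0.0736]
eef_rot: [[-0.965, 0.263, 0.003], [0.263, 0.965, -0.001], [-0.003, -0.0, -1.0]]
force: [5.9, -2.4, 2.8]
grip_width: 0.0459
grasp_force: 30.0
```

```bash
cat > meas.py <<'E'
from h import *
o=np.array([.6869,-.0244]); d=np.array([.965,-.262]); n=np.array([.262,.965])
def run(name,lo=-.30,hi=-.02):
    s=arm.get_obs(); t=s["tcp_pos"]; print("t",s["time"],"tcp xs,ys,z",((t[:2]-o)@d).round(4),((t[:2]-o)@n).round(4),t[2].round(4),"F along",(s["force"][:2]@d).round(1),"lat",(s["force"][:2]@n).round(1),"z",s["force"][2].round(1),"w",s["grip_width"].round(4))
    im,P,ok,r,C=cam("scene"); cv2.imwrite(f"pics/{name}_s.png",im)
    xs=(P[...,:2]-o)@d; ys=(P[...,:2]-o)@n; z=P[...,2]; hsv=cv2.cvtColor(im,cv2.COLOR_BGR2HSV)
    m=ok&(xs<hi)&(xs>lo)&(ys<-.0185)&(ys>-.03)&(z>.05)&(z<.1)&(hsv[...,1]<50)
    print("side px",m.sum())
    u=np.where(m.any(0))[0]
    h,e=np.histogram(xs[m],np.arange(lo,hi,.006)); print([(round(float(a*1000)),int(b)) for a,b in zip(e,h) if b])
    print("xs",np.percentile(xs[m],[1,99]).round(4),"z",np.percentile(z[m],[1,50,99]).round(4))
if __name__=="__main__":
    import sys; run(sys.argv[1])
E
python3 meas.py a1
```

```text
Traceback (most recent call last):
  File "meas.py", line 13, in <module>
    import sys; run(sys.argv[1])
                ~~~^^^^^^^^^^^^^
  File "meas.py", line 4, in run
    s=arm.get_obs(); t=s["tcp_pos"]; print("t",s["time"],"tcp xs,ys,z",((t[:2]-o)@d).round(4),((t[:2]-o)@n).round(4),t[2].round(4),"F along",(s["force"][:2]@d).round(1),"lat",(s["force"][:2]@n).round(1),"z",s["force"][2].round(1),"w",s["grip_width"].round(4))
                                                                                                                                                                                                                                          ^^^^^^^^^^^^^^^^^^^^^
AttributeError: 'float' object has no attribute 'round'
```

```bash
sed -i 's/s\["grip_width"\].round(4)/round(s["grip_width"],4)/' meas.py; python3 meas.py a1
```

```text
t 6.0833 tcp xs,ys,z -0.1443 -0.0003 0.0736 F along 6.3 lat -0.8 z 2.8 w 0.0459
side px 283
[(-192, 22), (-186, 23), (-180, 24), (-174, 26), (-168, 32), (-162, 24), (-156, 12), (-150, 4), (-144, 4), (-138, 2), (-132, 19), (-126, 27), (-120, 23), (-114, 27), (-108, 7)]
xs [-0.1894 -0.0204] z [0.0607 0.0791 0.0995]
```

servo_tool([
  [[-0.005,0,0],[0,0,0],0.035],
  [[-0.01,0,0],[0,0,0],0.035],
  [[-0.015,0,0],[0,0,0],0.035],
  [[-0.02,0,0],[0,0,0],0.035],
  [[-0.025,0,0],[0,0,0],0.035],
  [[-0.03,0,0],[0,0,0],0.035],
  [[-0.035,0,0],[0,0,0],0.035],
  [[-0.04,0,0],[0,0,0],0.035],
  [[-0.045,0,0],[0,0,0],0.035],
  [[-0.05,0,0],[0,0,0],0.035],
  [[-0.055,0,0],[0,0,0],0.035],
  [[-0.06,0,0],[0,0,0],0.035],
  [[-0.065,0,0],[0,0,0],0.035],
  [[-0.07,0,0],[0,0,0],0.035],
  [[-0.07,0,0],[0,0,0],0.035],
])

```text
time: 7.38
tcp_pos: [0.6145, -0.005, 0.0739]
eef_rot: [[-0.965, 0.263, 0.002], [0.263, 0.965, -0.0], [-0.002, 0.0, -1.0]]
force: [0.8, -0.6, 4.8]
grip_width: 0.0458
grasp_force: 30.0
```

```bash
python3 meas.py a2
```

```text
t 7.3833 tcp xs,ys,z -0.0749 -0.0003 0.0739 F along 0.9 lat -0.4 z 4.8 w 0.0458
side px 269
[(-126, 11), (-120, 24), (-114, 23), (-108, 29), (-102, 23), (-96, 29), (-90, 22), (-84, 2), (-78, 3), (-72, 5), (-66, 1), (-60, 23), (-54, 26), (-48, 25), (-42, 18)]
xs [-0.1209 -0.0203] z [0.0622 0.0803 0.0996]
```

servo_tool([
  [[-0.003,0,0],[0,0,0],0.035],
  [[-0.006,0,0],[0,0,0],0.035],
  [[-0.009,0,0],[0,0,0],0.035],
  [[-0.011,0,0],[0,0,0],0.035],
  [[-0.013,0,0],[0,0,0],0.035],
  [[-0.013,0,0],[0,0,0],0.035],
  [[-0.013,0,0],[0,0,0],0.035],
])

```text
time: 8.02
tcp_pos: [0.6253, -0.0081, 0.0724]
eef_rot: [[-0.965, 0.263, -0.002], [0.263, 0.965, -0.0], [0.002, -0.001, -1.0]]
force: [1.7, -0.5, -2.0]
grip_width: 0.0459
grasp_force: 30.0
```

```bash
python3 meas.py a3; python3 - <<'E'
import cv2
im=cv2.imread('pics/a3_s.png'); cv2.imwrite('pics/a3c.png',cv2.resize(im[180:270,230:350],None,fx=5,fy=5,interpolation=cv2.INTER_CUBIC))
E
```

```text
t 8.0167 tcp xs,ys,z -0.0637 -0.0004 0.0724 F along 1.8 lat 0.0 z -2.0 w 0.0459
side px 274
[(-168, 1), (-114, 12), (-108, 28), (-102, 23), (-96, 25), (-90, 26), (-84, 26), (-78, 20), (-72, 5), (-66, 2), (-60, 3), (-54, 6), (-48, 22), (-42, 26), (-36, 26), (-30, 16)]
xs [-0.1097 -0.0205] z [0.0592 0.0786 0.0997]
```

View pics/a3c.png

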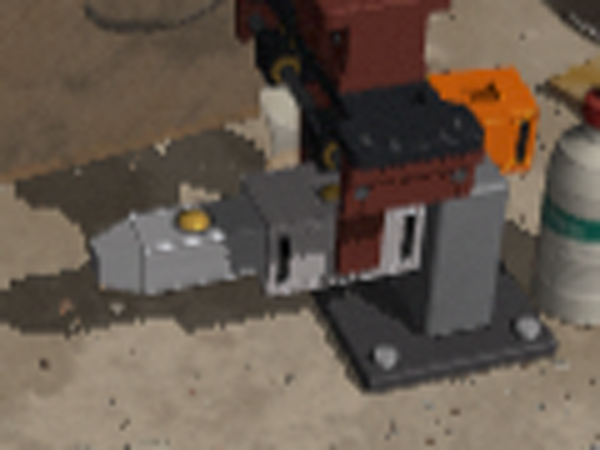

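The sleeve is nearly home. Its far end is about 5 mm from the upright (crop 420,240 against 430), so I'll push a little more.

servo_tool([
  [[-0.001,0,0],[0,0,0],0.035],
  [[-0.002,0,0],[0,0,0],0.035],
  [[-0.0025,0,0],[0,0,0],0.035],
  [[-0.0025,0,0],[0,0,0],0.035],
  [[-0.0025,0,0],[0,0,0],0.035],
])

```text
time: 8.48
tcp_pos: [0.6278, -0.0085, 0.0734]
eef_rot: [[-0.965, 0.263, -0.001], [0.263, 0.965, 0.0], [0.001, -0.0, -1.0]]
force: [0.4, -0.4, -3.0]
grip_width: 0.0456
grasp_force: 30.0
```

```bash
python3 meas.py a4
```

```text
t 8.4833 tcp xs,ys,z -0.0612 -0.0001 0.0734 F along 0.5 lat -0.3 z -3.0 w 0.0456
side px 274
[(-114, 2), (-108, 32), (-102, 25), (-96, 24), (-90, 27), (-84, 24), (-78, 26), (-72, 7), (-66, 3), (-60, 3), (-54, 3), (-48, 13), (-42, 25), (-36, 26), (-30, 25)]
xs [-0.1076 -0.0205] z [0.0607 0.0809 0.0996]
```

servo_tool([
  [[0,0,0],[0,0,0],0.05],
  [[0,0,0],[0,0,0],0.06],
  [[0,0,0],[0,0,0],0.07],
  [[0,0,0],[0,0,0],0.075],
  [[0,0,0],[0,0,0],0.075],
  [[0,0,-0.01],[0,0,0],0.075],
  [[0,0,-0.03],[0,0,0],0.075],
  [[0,0,-0.06],[0,0,0],0.075],
  [[0,0,-0.09],[0,0,0],0.075],
  [[0,0,-0.1],[0,0,0],0.075],
])

```text
time: 9.37
tcp_pos: [0.6296, -0.0087, 0.1802]
eef_rot: [[-0.965, 0.263, 0.008], [0.263, 0.965, -0.001], [-0.008, 0.002, -1.0]]
force: [-0.3, -0.4, 0.7]
grip_width: 0.0753
grasp_force: 0.0
```

servo_tool([
  [[0.03,0,0],[0,0,0],0.0878],
  [[0.065,0,0],[0,0,0],0.0878],
  [[0.1,0,0],[0,0,0],0.0878],
  [[0.135,0,0],[0,0,0],0.0878],
  [[0.17,0.005,0],[0,0,0],0.0878],
  [[0.195,0.02,0],[0,0,-0.05],0.0878],
  [[0.21,0.05,0],[0,0,-0.1],0.0878],
  [[0.22,0.08,0],[0,0,-0.16],0.0878],
  [[0.23,0.11,0],[0,0,-0.22],0.0878],
  [[0.24,0.14,0],[0,0,-0.265],0.0878],
  [[0.25,0.17,0],[0,0,-0.265],0.0878],
  [[0.26,0.195,0],[0,0,-0.265],0.0878],
  [[0.263,0.205,0.02],[0,0,-0.265],0.0878],
  [[0.263,0.205,0.05],[0,0,-0.265],0.0878],
  [[0.263,0.205,0.08],[0,0,-0.265],0.0878],
  [[0.263,0.205,0.08],[0,0,-0.265],0.0878],
])

```text
time: 10.7
tcp_pos: [0.4249, 0.2571, 0.0868]
eef_rot: [[-1.0, -0.0, -0.009], [-0.0, 1.0, -0.005], [0.009, -0.005, -1.0]]
force: [-0.7, 0.1, -1.4]
grip_width: 0.0878
grasp_force: 0.0
```

```bash
python3 meas.py a5;python3 - <<'E'
from h import *
s=arm.get_obs(); print(s["tcp_pos"],s["force"])
a=cam("top")[0]; b=cv2.imread("pics/a5_s.png")
c=np.zeros((440,800,3),np.uint8)
c[:,:400]=cv2.resize(a[140:250,240:340],(400,440),interpolation=cv2.INTER_CUBIC)
c[:,400:]=cv2.resize(b[160:270,250:350],(400,440),interpolation=cv2.INTER_CUBIC)
cv2.imwrite("pics/a5c.png",c)
E
```

```text
t 10.7 tcp xs,ys,z -0.3266 0.203 0.0868 F along -0.7 lat -0.1 z -1.4 w 0.0878
side px 376
[(-108, 29), (-102, 26), (-96, 29), (-90, 26), (-84, 24), (-78, 29), (-72, 23), (-66, 27), (-60, 27), (-54, 27), (-48, 24), (-42, 26), (-36, 24), (-30, 24)]
xs [-0.1073 -0.0208] z [0.0604 0.0804 0.0997]
[0.42603562 0.25739547 0.09016482] [ 0.36579028 -0.37567309 -0.36722225]
```

View pics/a5c.png

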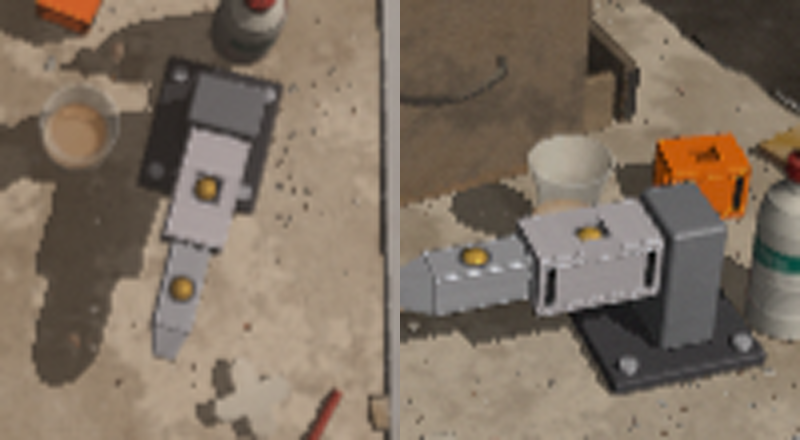

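The long sleeve is seated with the inner button up in the centre of its hole (top crop 207,188). The glass and bottle are standing. Next is the short sleeve.

servo_tool([
  [[-0.002,0,0.02],[0,0,0],0.0878],
  [[-0.002,0,0.045],[0,0,0],0.0878],
  [[-0.002,0,0.065],[0,0,0],0.0878],
  [[-0.002,0,0.077],[0,0,0],0.0878],
  [[-0.002,0,0.077],[0,0,0],0.0878],
  [[-0.002,0,0.077],[0,0,0],0.06],
  [[-0.002,0,0.077],[0,0,0],0.05],
  [[-0.002,0,0.077],[0,0,0],0.04],
  [[-0.002,0,0.077],[0,0,0],0.035],
  [[-0.002,0,0.077],[0,0,0],0.035],
  [[-0.002,0,0.077],[0,0,0],0.035],
  [[-0.002,0,0.077],[0,0,0],0.035],
  [[-0.002,0,0.077],[0,0,0],0.035],
])

```text
time: 11.88
tcp_pos: [0.4303, 0.2584, 0.017]
eef_rot: [[-1.0, 0.001, 0.0], [0.001, 1.0, 0.0], [-0.0, 0.0, -1.0]]
force: [-0.5, 0.5, 1.5]
grip_width: 0.0458
grasp_force: 30.0
```

servo_tool([
  [[0,0,-0.02],[0,0,0],0.035],
  [[0,0,-0.05],[0,0,0],0.035],
  [[0,0,-0.08],[0,0,0],0.035],
  [[0,0,-0.095],[0,0,0],0.035],
  [[0,-0.02,-0.1],[0,0,0.03],0.035],
  [[0,-0.05,-0.1],[0,0,0.08],0.035],
  [[0,-0.08,-0.1],[0,0,0.13],0.035],
  [[-0.003,-0.11,-0.1],[0,0,0.18],0.035],
  [[-0.006,-0.14,-0.1],[0,0,0.23],0.035],
  [[-0.01,-0.17,-0.1],[0,0,0.265],0.035],
  [[-0.01,-0.2,-0.1],[0,0,0.265],0.035],
  [[-0.01,-0.216,-0.09],[0,0,0.265],0.035],
  [[-0.01,-0.216,-0.075],[0,0,0.265],0.035],
  [[-0.01,-0.216,-0.065],[0,0,0.265],0.035],
  [[-0.01,-0.216,-0.062],[0,0,0.265],0.035],
  [[-0.01,-0.216,-0.062],[0,0,0.265],0.035],
  [[-0.01,-0.216,-0.062],[0,0,0.265],0.035],
])

```text
time: 13.3
tcp_pos: [0.4399, 0.0428, 0.0787]
eef_rot: [[-0.965, 0.262, -0.0], [0.262, 0.965, 0.0], [0.0, -0.0, -1.0]]
force: [0.0, -0.3, -2.7]
grip_width: 0.0462
grasp_force: 30.0
```

```bash
python3 - <<'E'
from meas import *
run("b1",-.31,-.2); print(arm.get_obs()["eef_rot"].round(4)[:, :2])
E
```

```text
t 13.3 tcp xs,ys,z -0.256 0.0002 0.0787 F along 0.1 lat -0.3 z -2.7 w 0.0462
side px 199
[(-292, 11), (-286, 30), (-280, 29), (-274, 29), (-268, 13), (-262, 8), (-256, 9), (-250, 6), (-244, 17), (-238, 32), (-232, 15)]
xs [-0.2876 -0.2295] z [0.0608 0.0782 0.0993]
[[-9.652e-01  2.616e-01]
 [ 2.616e-01  9.652e-01]
 [-5.000e-04  2.000e-04]]
```

servo_tool([
  [[-0.01,0,0],[0,0,0],0.035],
  [[-0.02,0,0],[0,0,0],0.035],
  [[-0.026,0,0],[0,0,0],0.035],
  [[-0.031,0,0],[0,0,0],0.035],
  [[-0.035,0,0],[0,0,0],0.035],
  [[-0.039,0,0],[0,0,0],0.035],
  [[-0.043,0,0],[0,0,0],0.035],
  [[-0.047,0,0],[0,0,0],0.035],
  [[-0.051,0,0],[0,0,0],0.035],
  [[-0.055,0,0],[0,0,0],0.035],
  [[-0.06,0,0],[0,0,0],0.035],
  [[-0.065,0,0],[0,0,0],0.035],
  [[-0.07,0,0],[0,0,0],0.035],
  [[-0.07,0,0],[0,0,0],0.035],
])

```text
time: 14.52
tcp_pos: [0.5083, 0.0236, 0.0786]
eef_rot: [[-0.965, 0.263, 0.0], [0.263, 0.965, -0.0], [-0.0, -0.0, -1.0]]
force: [0.5, -0.2, -2.8]
grip_width: 0.0456
grasp_force: 30.0
```

servo_tool([
  [[-0.004,0,0],[0,0,0],0.035],
  [[-0.008,0,0],[0,0,0],0.035],
  [[-0.012,0,0],[0,0,0],0.035],
  [[-0.016,0,0],[0,0,0],0.035],
  [[-0.02,0,0],[0,0,0],0.035],
  [[-0.024,0,0],[0,0,0],0.035],
  [[-0.028,0,0],[0,0,0],0.035],
  [[-0.032,0,0],[0,0,0],0.035],
  [[-0.036,0,0],[0,0,0],0.035],
  [[-0.04,0,0],[0,0,0],0.035],
  [[-0.043,0,0],[0,0,0],0.035],
  [[-0.043,0,0],[0,0,0],0.035],
  [[-0.043,0,0],[0,0,0],0.035],
])

```text
time: 15.6
tcp_pos: [0.5487, 0.0125, 0.0777]
eef_rot: [[-0.965, 0.263, -0.002], [0.263, 0.965, 0.0], [0.002, -0.0, -1.0]]
force: [0.1, -0.4, -1.8]
grip_width: 0.0461
grasp_force: 30.0
```

```bash
python3 - <<'E'
from meas import *
run("b2",-.24,-.025)
E
```

```text
t 15.6 tcp xs,ys,z -0.1431 -0.0006 0.0777 F along 0.2 lat -0.3 z -1.8 w 0.0461
side px 553
[(-180, 7), (-174, 31), (-168, 24), (-162, 24), (-156, 16), (-150, 10), (-144, 6), (-138, 6), (-132, 15), (-126, 24), (-120, 23), (-108, 31), (-102, 27), (-96, 28), (-90, 29), (-84, 22), (-78, 25), (-72, 28), (-66, 26), (-60, 24), (-54, 26), (-48, 27), (-42, 25), (-36, 28)]
xs [-0.1742 -0.0263] z [0.0599 0.0795 0.0994]
```

servo_tool([
  [[-0.001,0,0],[0,0,0],0.035],
  [[-0.002,0,0],[0,0,0],0.035],
  [[-0.002,0,0],[0,0,0],0.035],
  [[-0.002,0,0],[0,0,0],0.035],
])

```text
time: 15.98
tcp_pos: [0.5509, 0.0121, 0.0786]
eef_rot: [[-0.965, 0.263, -0.0], [0.263, 0.965, -0.0], [0.0, -0.0, -1.0]]
force: [0.9, -0.1, -2.0]
grip_width: 0.046
grasp_force: 30.0
```

```bash
python3 - <<'E'
from meas import *
run("b3",-.24,-.025)
E
```

```text
t 15.9833 tcp xs,ys,z -0.1408 -0.0004 0.0786 F along 0.9 lat 0.1 z -2.0 w 0.046
side px 542
[(-174, 28), (-168, 25), (-162, 25), (-156, 22), (-150, 8), (-144, 7), (-138, 6), (-132, 8), (-126, 24), (-120, 23), (-114, 7), (-108, 29), (-102, 25), (-96, 26), (-90, 27), (-84, 26), (-78, 23), (-72, 29), (-66, 27), (-60, 25), (-54, 28), (-48, 22), (-42, 23), (-36, 28)]
xs [-0.1725 -0.0263] z [0.0597 0.0797 0.0994]
```

Centred with no axial force. I'll release, lift and back away.

servo_tool([
  [[0,0,0],[0,0,0],0.05],
  [[0,0,0],[0,0,0],0.06],
  [[0,0,0],[0,0,0],0.07],
  [[0,0,0],[0,0,0],0.075],
  [[0,0,0],[0,0,0],0.075],
  [[0,0,-0.01],[0,0,0],0.075],
  [[0,0,-0.03],[0,0,0],0.075],
  [[0,0,-0.06],[0,0,0],0.075],
  [[0,0,-0.09],[0,0,0],0.075],
  [[0,0,-0.1],[0,0,0],0.075],
  [[0.03,0,-0.1],[0,0,0],0.075],
  [[0.06,0,-0.1],[0,0,0],0.075],
  [[0.09,0,-0.1],[0,0,0],0.075],
  [[0.12,0,-0.1],[0,0,0],0.075],
  [[0.14,0,-0.1],[0,0,0],0.075],
  [[0.14,0,-0.1],[0,0,0],0.075],
  [[0.14,0,-0.1],[0,0,0],0.075],
  [[0.14,0,-0.1],[0,0,0],0.075],
])

```text
time: 17.53
tcp_pos: [0.4164, 0.0487, 0.1788]
eef_rot: [[-0.965, 0.263, 0.001], [0.263, 0.965, -0.0], [-0.001, 0.0, -1.0]]
force: [-0.3, 0.0, 1.0]
grip_width: 0.075
grasp_force: 0.0
```

```bash
python3 - <<'E'
from meas import *
run("c1",-.24,-.025)
a=cam("top")[0]; b=cv2.imread("pics/c1_s.png"); print(arm.get_obs()["force"])
c=np.zeros((440,800,3),np.uint8)
c[:,:400]=cv2.resize(a[140:250,240:340],(400,440),interpolation=cv2.INTER_CUBIC)
c[:,400:]=cv2.resize(b[160:270,250:350],(400,440),interpolation=cv2.INTER_CUBIC)
cv2.imwrite("pics/c1c.png",c)
E
```

```text
t 17.5333 tcp xs,ys,z -0.2802 -0.0003 0.1788 F along -0.3 lat -0.1 z 1.0 w 0.075
side px 639
[(-174, 29), (-168, 25), (-162, 23), (-156, 28), (-150, 32), (-144, 26), (-138, 26), (-132, 29), (-126, 28), (-120, 25), (-114, 6), (-108, 31), (-102, 25), (-96, 25), (-90, 27), (-84, 29), (-78, 24), (-72, 27), (-66, 24), (-60, 24), (-54, 27), (-48, 26), (-42, 25), (-36, 28)]
xs [-0.1716 -0.0266] z [0.06   0.0806 0.0995]
[-0.5665639   0.06515243 -0.13770004]
```

View pics/c1c.png

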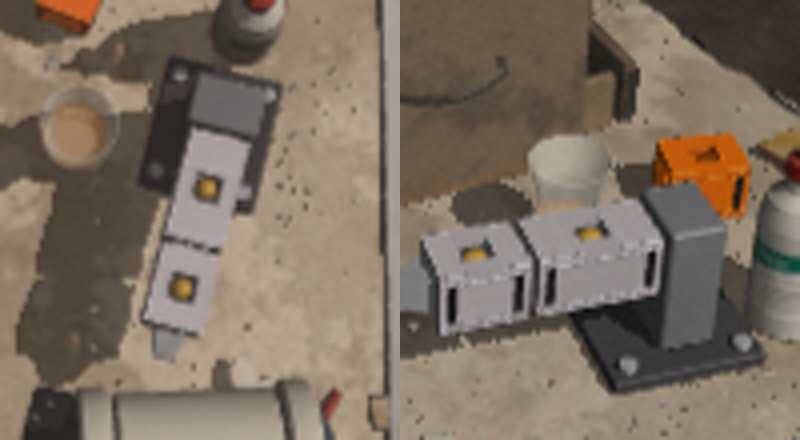

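Both buttons are up in the middle of their holes (top crop 207,188 and 182,288). The glass and bottle haven't moved, and the gripper is clear.

```bash
python3 -c "
from cell import hand_in
print(hand_in())"
```

```text
the job is handed in; nothing more can be done
None
```

I fitted both holed sleeves and handed the job in at 17.5 s: the long one sits on the inner button and the short one on the outer, both buttons up in their holes, and the final pictures show the glass and bottle standing; I never touched the plain sleeve, but did not re-measure it.

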